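# Take the sealing roller off the gantry and rack it

## Task

The sealing roller under the gantry's cross-beam is due for cleaning. Flip the cam lever on its bracket open, lower the roller down out of its slots, and without dropping it set it in the one empty cradle of the drying rack, both axle ends in their notches. Leave the lever open, do not let the roller touch the well plate beneath it, and do not disturb the two spare rollers or anything else on the bench.

Things in the scene. Friction and masses are not known exactly. Their poses are not given: they have to be found in the camera images.
- gantry: Fixed bench gantry that rolls seals onto well plates. Origin on the bench, directly below the roller's seat. x points to its rear, away from the robot's side, y to its left (the lever's side), z up. Grey base with dark deck: x -80 to 120, y -200 to 200, top at z = 65 mm. Red square posts, 46 mm wide, at x = 45, y = +-175 mm; steel guide rods behind, to x = 83.
- beam_edge (a point): Point on the gantry: middle of the lower front edge of its aluminium cross-beam (gantry x = 25, z = 290 mm). The beam spans x 25 to 65, y -175 to 175, z 290 to 330 mm; a black motor on each end reaches z = 364. It overhangs close behind the roller, so a gripper straight from above does not fit: come from the front (-x), tilted about 30 to 40 deg.
- slot_mouth (a point): Point on the gantry: midway between the open lower ends of the two slots (gantry x = -18, y = 0, z = 173 mm). The slots are in two 8 mm aluminium cheeks (y = +-67 to +-75 mm) hanging from the beam at x 5 to 55. In front of each slot a nose, x -40 to -26, z 173 to 225. The axle is out when its centre is below z = 165.
- roller_seat (a point): Point on the gantry at z = 205 mm, x = y = 0: mid-axle when the roller is at the back of its slots. There each axle end lies on a ledge that slopes up 15 deg forward (2 mm rise), its front edge at x = -10 mm; 4 mm free above the axle. Ahead, x -26 to -10.5 mm, the slot turns straight down. Way out: lift 2 to 4 mm, forward (-x) 18 mm, then straight down 40 mm.
- cam_lever (a joint): Cam lever angle, rad. 0 = closed: handle upright, the cam blocking the slot ahead of the axle at the left cheek. Grows as the handle is pulled over to the front (gantry -x) and down; 1.57 = handle level, pointing to the front; stop at 1.75. Starts between 0 and 0.2; open above 1.35. Stiff (about 0.2 N m), stays where it is left.
- cam_pivot (a point): Fixed point on the gantry: the cam lever's pivot, mid-thickness of the lever, at gantry x = -33, y = 82, z = 207 mm. The lever turns about the gantry's y axis.
- cam_grip (a point): Middle of the cam lever's steel handle, 69 mm from the pivot, moving with the lever. The handle paddle is 42 mm long (48 to 90 mm from the pivot), 14 mm thick along gantry y, 16 mm the other way; it lies just outside the left cheek, in front of the beam.
- roller: The mounted sealing roller: white silicone cylinder 30 mm diameter, 128 mm long, on a steel axle 10 mm diameter, 180 mm long (26 mm stub beyond each end). 0.2 to 0.4 kg. Origin at the middle of the axle; its y axis runs along the axle, x and z turn as it rolls. Identical to the spares.
- spare_a: Spare roller lying in one of the cradles of the rack; same shape and origin as the mounted roller. Must stay.
- spare_b: The other spare roller, likewise in a cradle. Must stay.
- rack: Fixed drying rack: steel tray 290 x 200 mm, 6 mm thick, origin under its centre. Three identical cradles stand on it in a row along its x axis, 85 mm apart; two hold spare rollers, one is empty, and which varies.
- cradle_a: One of the three fixed cradles. Two steel uprights at y = +-73 mm (8 mm thick) each end in an upward-open 90 deg V notch 37 mm wide at the top, whose tips are 80 mm above the bench, for the axle stubs. Origin on the tray under its centre, y along the roller's axle.
- cradle_b: As cradle_a.
- cradle_c: As cradle_a.
- notch_a (a point): Where the middle of the axle is when a roller is seated in cradle_a, 69 mm above the bench.
- notch_b (a point): The same for cradle_b.
- notch_c (a point): The same for cradle_c.
- well_plate: Bystander: well plate 86 x 128 x 15 mm lying on the gantry's deck below the roller, its top 80 mm above the bench; origin under its centre. Must not be touched by the roller or moved.
- reagent_bottle: Bystander: glass bottle 66 mm diameter, 150 mm tall, standing on the bench between gantry and rack; origin under its centre.
- beaker: Bystander: empty glass beaker 70 mm diameter, 90 mm tall; origin under its centre.
- tube_block: Bystander: white block with six tube wells, 75 x 115 x 30 mm; origin under its centre.
Not all that is in view belongs to the job. Leave any blue or purple look-alike of the roller alone.

How it is judged:
On the way, in this order (a step that is already met when the one before it is completed fails the run):
1. the cam lever is flipped open, past 1.35 rad (value of joint cam_lever above 1.35 rad), for 0.1 s.
2. the roller, held in the fingers, has been lowered out of the slots: its axle below their open lower ends (contact force between the fingers and roller above 0.5 N and z of roller in the frame of gantry below 0.168 m), for 0.1 s.
3. still held, the roller is set down into a cradle: axle within 6 mm of its resting height (contact force between the fingers and roller above 0.5 N and ((horizontal distance between roller and notch_a below 0.009 m and z of roller in the frame of notch_a between -0.004 and 0.006 m and angle between the y axis of roller and the y axis of cradle_a, either way round below 0.07 rad) or (horizontal distance between roller and notch_b below 0.009 m and z of roller in the frame of notch_b between -0.004 and 0.006 m and angle between the y axis of roller and the y axis of cradle_b, either way round below 0.07 rad) or (horizontal distance between roller and notch_c below 0.009 m and z of roller in the frame of notch_c between -0.004 and 0.006 m and angle between the y axis of roller and the y axis of cradle_c, either way round below 0.07 rad))), for 0.05 s.
At the end, for the whole second after the job is handed in: The roller lies released and still in the cradle that was empty: mid-axle within 9 mm across and 4 mm in height of its notch point, axle in line within 0.07 rad. Lever over 1.35 rad. Spares and well plate within 10 mm, bottle, beaker and tube block within 20 mm of their starts (((horizontal distance between roller and notch_a below 0.009 m and z of roller in the frame of notch_a between -0.004 and 0.004 m and angle between the y axis of roller and the y axis of cradle_a, either way round below 0.07 rad) or (horizontal distance between roller and notch_b below 0.009 m and z of roller in the frame of notch_b between -0.004 and 0.004 m and angle between the y axis of roller and the y axis of cradle_b, either way round below 0.07 rad) or (horizontal distance between roller and notch_c below 0.009 m and z of roller in the frame of notch_c between -0.004 and 0.004 m and angle between the y axis of roller and the y axis of cradle_c, either way round below 0.07 rad)) and linear speed of roller below 0.02 m/s and contact force between the fingers and roller below 0.1 N and value of joint cam_lever above 1.35 rad and distance of each of spare_a, spare_b, well_plate from where it was at the start of the episode below 0.01 m and distance of each of reagent_bottle, beaker, tube_block from where it was at the start of the episode below 0.02 m); the robot touches nothing.
It fails at once if the roller is dropped to the bench or onto the gantry's deck (height (world z) of roller below 0.045 m or (z of roller in the frame of gantry below 0.087 m and x of roller in the frame of gantry between -0.09 and 0.13 m and y of roller in the frame of gantry between -0.21 and 0.21 m)).
It fails at once if the roller touches the well plate (contact force between roller and well_plate above 0.5 N).
It fails at once if a spare roller or the well plate is shifted more than 10 mm (distance of any of spare_a, spare_b, well_plate from where it was at the start of the episode above 0.01 m).
It fails at once if the bottle, beaker or tube block is shifted more than 20 mm (distance of any of reagent_bottle, beaker, tube_block from where it was at the start of the episode above 0.02 m).
It also fails if it takes over 54 s, if anything falls off the work surface, if the arm or the gripper's body presses on something with over 40 N, if the wrist force passes 120 N, or if a joint passes its speed limit or range.

## Robot

A 7-joint arm with a two-finger parallel gripper is mounted at the origin on the work surface. World frame = base frame: x ahead of the robot, y to its left, z up, the work surface at z = 0. Lengths are in m, angles in rad, forces in N, time in s.
With the tool pointing down it reaches from about 0.375 to 0.925 m from the base axis. Payload 3.1 kg.
Tool frame: the origin (TCP) lies on the centre line of the jaws, within the pads' length; the fingertips stand 14 mm ahead of it and the grasp point (between the pads) lies 5 mm behind it; x points along the fingers, y is the direction in which the jaws open and shut, and the axes are right-handed (so a half turn about x gives the same grasp; the last joint's range is limited). The gripper opens to 85 mm and grips with 20 to 120 N. Pads are 22 mm wide; open, the fingers measure 114 mm over their backs; the gripper's body (76 mm by 85 mm) begins 54 mm behind the grasp point. The pads swing forward as they close: fully open they stand 13 mm farther back than shut.
Start: joints at [-1.333, 0.383, 0.044, 1.598, -0.018, 1.161, -0.05], TCP at [0.214, 0.614, 0.245] pointing down, gripper open.
Joint ranges: [-2.61, 2.61], [-0.41, 2.15], [-1.48, 1.57], [0, 2.5], [-1.57, 4.71], [0.05, 1.97], [-2.85, 2.85]. Speed limits (rad/s): [2.79, 2.79, 3.14, 3.14, 3.14, 3.14, 3.14].

## Interface

Orientations are given as a rotation vector (axis times angle).
In Python, from rig import robot gives the robot as it stands.
- The arm moves only by the tool step_arm, never from a script. Its argument "motion" is text: rows parted by semicolons, each of 6 numbers parted by spaces: the shift along the world's x, y, z scaled (see below), then the turn, a rotation vector about the world's x, y, z scaled (see below). A call has 1 to 12 rows; each row shifts and turns the commanded pose from where the row before left it; what a row does not reach is not made up. The controller multiplies each number of a shift by 150 mm and each number of a turn by pi rad. A row lasts 1/12 s, in which the tool goes at most 41.7 mm and 7.16 degrees, less where a joint would pass 70% of its speed; a pose out of reach is approached as far as the arm can. A call with a number of a shift or a turn outside -1 to 1 is refused whole. A call with a gripper value outside its range is refused whole. "claw" is the closure, from -1 (fully open) to 1 (shut), set as the call begins (left out, the last holds). The fingers move at their own pace and stop on an object; the grip force is fixed at half the most. Time passes only in rows, so rows that do not move let the fingers close. It gives the time, the measured TCP pose, the force and the opening at its end, in the units of the state.
- robot.state(): the state, without advancing time (a new reading comes with each control period).
- robot.read_camera(name): name is "scene" or "top" or "wrist"; returns a dict with "img" (400x640x3 uint8, blue, green, red), "depth" (400x640 float32, m along the optical axis (not along the pixel's ray), 0 where there is no reading), "fx", "fy", "cx", "cy" (pixels), "dist" ([k1, k2, p1, p2, k3] as OpenCV has them; the pictures are not rectified), "camera_from_world" (4x4, takes a point from world to camera coordinates). Camera axes: x right, y down, z forward; pixel columns grow to the right and rows downward; lengths in m; the calibration is good to about 2 mm. A picture is of the moment at which its call begins.
- robot.finish_job(): hands the job in, once; it reports no verdict.
The state is a dict: "t": time; "q": joint angles; "joint_vel": joint speeds; "effort": joint torques, N m; "eef_pos": TCP position; "orientation": TCP orientation; "ft_force": force on the tool from outside, world axes, zero at the start; "torque": the same for the moment, N m; "grip_width": finger opening in m.
Only numpy, scipy, OpenCV 4.12 (cv2) and the standard library are available. Lean on these libraries where they do the work, as an engineer would, in place of code of your own. Each camera call takes 0.05 s, during which the arm holds its last target. There are 200 camera calls.

## Working session

There is one attempt and no reset: what is moved stays moved. The work goes in short steps, Python scripts to look and compute and a tool call to move; the robot and the scene stay as the last step left them, time stands still between calls to the robot, and variables do not carry over. Pictures are saved under pics/ and viewed, about 8 in all and at most 12, crops included, and the job is handed in when it is done.

Besides the shell and the picture viewer there is one more tool, called after "Call:" by a JSON object that holds its "fn" and its "kwargs". step_arm: Moves the arm, as the interface text tells. Shifts and turns lie within -1 to 1; 1 stands for 150 mm of shift or pi rad of turn. Its arguments: {"type":"object","properties":{"motion":{"type":"string"},"claw":{"type":"number"}},"required":["motion"]}

```bash
ls; mkdir -p pics; cat > h.py <<'E'
import numpy as np, cv2
from scipy.spatial.transform import Rotation as R
from rig import robot
def snap(n,f=None):
    c=robot.read_camera(n)
    if f: cv2.imwrite('pics/'+f,c['img'])
    np.savez('/tmp/%s.npz'%n,**{k:np.array(v) for k,v in c.items()})
    return c
def load(n): 
    d=np.load('/tmp/%s.npz'%n); return {k:d[k] for k in d}
def K(c): return np.array([[c['fx'],0,c['cx']],[0,c['fy'],c['cy']],[0,0,1]],float)
def cloud(c):
    "world point for each pixel (400x640x3), nan where none"
    v,u=np.mgrid[0:400,0:640]
    p=cv2.undistortPoints(np.stack([u,v],-1).reshape(-1,1,2).astype(float),K(c),np.array(c['dist'],float)).reshape(400,640,2)
    z=np.where(c['depth']>0,c['depth'],np.nan)
    P=np.dstack([p[...,0]*z,p[...,1]*z,z])
    T=np.linalg.inv(c['camera_from_world'])
    return P@T[:3,:3].T+T[:3,3]
def proj(c,X):
    T=np.array(c['camera_from_world']); X=np.atleast_2d(X).astype(float)
    r,_=cv2.Rodrigues(T[:3,:3])
    return cv2.projectPoints(X,r,T[:3,3],K(c),np.array(c['dist'],float))[0].reshape(-1,2)
def ray(c,u,v):
    p=cv2.undistortPoints(np.array([[[u,v]]],float),K(c),np.array(c['dist'],float)).ravel()
    T=np.linalg.inv(c['camera_from_world']); d=T[:3,:3]@np.array([p[0],p[1],1]); return T[:3,3],d
def onplane(c,u,v,z):
    o,d=ray(c,u,v); return o+d*(z-o[2])/d[2]
E
python3 - <<'E'
from h import *
a=snap('scene','scene0.png'); b=snap('top','top0.png')
print(robot.state())
for c in(a,b):print(np.linalg.inv(c['camera_from_world']).round(3),c['fx'])
E
```

```text
pics
{'t': 0.1, 'q': array([-1.33279687,  0.3837931 ,  0.04383889,  1.59943635, -0.01791539,
        1.16120232, -0.04987939]), 'joint_vel': array([ 2.11039221e-04, -1.15404727e-03, -1.56670775e-03, -3.74581282e-03,
       -6.01395481e-05,  1.34303842e-03,  8.14744876e-04]), 'effort': array([ 2.64594506e-03, -4.34723568e+01,  1.02941953e+00, -2.50455129e+01,
        1.09589228e-02,  5.37371539e-03,  1.05126651e-05]), 'eef_pos': array([0.21391344, 0.61290967, 0.24397802]), 'orientation': array([ 0.26153549,  1.55498784, -0.26536583]), 'ft_force': array([-0.68247606,  0.597436  , -0.19430232]), 'torque': array([-0.01985985,  0.02834184, -0.05319667]), 'grip_width': 0.085553650531536}
[[ 0.953  0.253 -0.167  0.769]
 [ 0.303 -0.781  0.546 -0.68 ]
 [ 0.007 -0.571 -0.821  1.336]
 [ 0.     0.     0.     1.   ]] 441.303307620003
[[-0.007 -0.996  0.086  0.43 ]
 [-1.     0.009  0.018  0.062]
 [-0.019 -0.086 -0.996  1.175]
 [ 0.     0.     0.     1.   ]] 377.76863302274694
```

View pics/scene0.png

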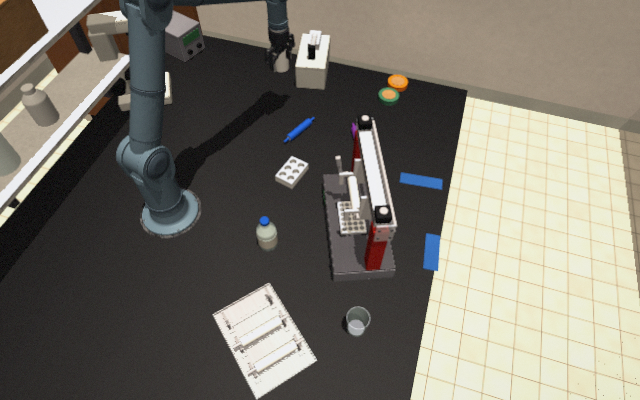

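View pics/top0.png

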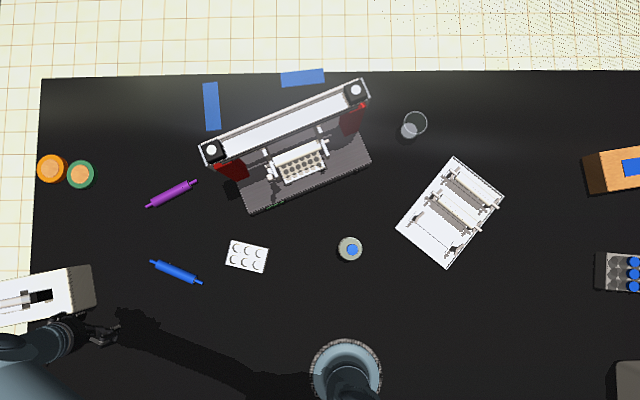

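The top view shows the gantry with motors at (211,151) and (356,90), and the rack at about (450,212). Its empty cradle is the lower-left one, near (428,235). The bottle is at (349,249), the tube block at (247,256) and the beaker at (413,125). Next I measure these from depth.

```bash
cat > m.py <<'E'
from h import *
def rect(P,m,n):
    q=P[m][:,:2].astype(np.float32)
    r=cv2.minAreaRect(q*1000); b=cv2.boxPoints(r)
    e=b[1]-b[0]; f=b[2]-b[1]
    if np.hypot(*e)<np.hypot(*f): e,f=f,e
    print(n,m.sum(),'c',np.round(r[0],1),'L,W',np.hypot(*e).round(1),np.hypot(*f).round(1),'ang long',np.degrees(np.arctan2(e[1],e[0])).round(2),'zmed',np.nanmedian(P[m][:,2]).round(4))
def big(m,k=3):
    m=cv2.morphologyEx(m.astype(np.uint8),cv2.MORPH_OPEN,np.ones((k,k)))
    n,l,s,_=cv2.connectedComponentsWithStats(m)
    return l==1+np.argmax(s[1:,4])
for n in('top','scene'):
    c=load(n);P=cloud(c);z=P[...,2];x,y=P[...,0],P[...,1]
    print(n)
    g=(x>.4)&(x<.9)&(y>-.1)&(y<.6)
    rect(P,big(g&(z>.320)&(z<.338)),'beam')
    rect(P,big(g&(z>.355)&(z<.372),2),'motor')
    rect(P,big(g&(z>.058)&(z<.070)),'deck')
    rect(P,big(g&(z>.074)&(z<.086)),'plate')
    k=(x>.2)&(x<.75)&(y<-.05)&(y>-.55)
    rect(P,big(k&(z>.001)&(z<.012)),'tray')
    m=k&(z>.070)&(z<.1)
    nn,l,s,ce=cv2.connectedComponentsWithStats(m.astype(np.uint8))
    for i in range(1,nn):
        if s[i,4]>8: print('  rack part',s[i,4],np.round(ce[i]),P[l==i].mean(0).round(3))
    m=(x>.2)&(x<.55)&(y>-.1)&(y<.45)&(z>.02)&(z<.2)
    nn,l,s,ce=cv2.connectedComponentsWithStats(m.astype(np.uint8))
    for i in range(1,nn):
        if s[i,4]>30: print('  obj',s[i,4],np.round(ce[i]),np.median(P[l==i],0).round(3),P[l==i].max(0).round(3),P[l==i].min(0).round(3))
E
python3 m.py
```

```text
top
beam 2403 c [677.6 145.3] L,W 304.6 42.2 ang long -67.69 zmed 0.3292
motor 372 c [610.8 303.5] L,W 40.2 39.5 ang long -68.32 zmed 0.3632
deck 4071 c [639.5 129.7] L,W 396.4 167.1 ang long -67.53 zmed 0.0644
plate 778 c [621.3 122.5] L,W 127.8 55.6 ang long -67.46 zmed 0.0792
tray 4104 c [ 490.1 -326.8] L,W 291.3 200.1 ang long -39.54 zmed 0.0062
  rack part 81 [414. 129.] [ 0.73  -0.209  0.084]
  rack part 537 [473. 187.] [ 0.556 -0.377  0.079]
  rack part 551 [458. 211.] [ 0.486 -0.328  0.079]
  rack part 12 [433. 199.] [ 0.525 -0.26   0.075]
  rack part 14 [490. 208.] [ 0.495 -0.424  0.077]
  rack part 16 [421. 213.] [ 0.483 -0.223  0.076]
  rack part 12 [415. 221.] [ 0.46  -0.204  0.076]
  rack part 16 [462. 245.] [ 0.389 -0.338  0.076]
  rack part 14 [455. 254.] [ 0.365 -0.318  0.076]
  obj 776 [265. 200.] [0.529 0.239 0.064] [0.55  0.307 0.07 ] [0.488 0.126 0.02 ]
  obj 440 [350. 248.] [ 0.385 -0.012  0.107] [0.415 0.017 0.154] [ 0.353 -0.048  0.024]
  obj 630 [247. 256.] [0.359 0.296 0.029] [0.408 0.356 0.035] [0.312 0.23  0.02 ]
scene
beam 1082 c [670.3 157.6] L,W 285.8 42
[... 309 characters left out ...]
ack part 16 [267. 290.] [ 0.461 -0.206  0.076]
  rack part 12 [272. 297.] [ 0.484 -0.225  0.077]
  rack part 99 [352. 315.] [ 0.73  -0.207  0.084]
  rack part 16 [281. 312.] [ 0.526 -0.26   0.076]
  rack part 17 [223. 314.] [ 0.367 -0.318  0.076]
  rack part 546 [260. 331.] [ 0.489 -0.331  0.08 ]
  rack part 10 [228. 323.] [ 0.39  -0.338  0.077]
  rack part 594 [275. 356.] [ 0.555 -0.384  0.08 ]
  rack part 13 [300. 346.] [ 0.614 -0.335  0.077]
  obj 386 [291. 170.] [0.36  0.289 0.029] [0.407 0.356 0.039] [0.313 0.23  0.02 ]
  obj 414 [329. 189.] [0.529 0.234 0.065] [0.55  0.307 0.073] [0.484 0.123 0.021]
  obj 529 [267. 233.] [ 0.395 -0.029  0.097] [0.419 0.015 0.155] [ 0.351 -0.05   0.02 ]
```

```bash
cat >> h.py <<'E'
YG=np.radians(22.4); GO=np.array([.636,.1283,0])
gx=np.array([np.cos(YG),np.sin(YG),0]); gy=np.array([-np.sin(YG),np.cos(YG),0]); gz=np.array([0,0,1.])
RG=np.stack([gx,gy,gz],1)
def G(x,y,z): return GO+RG@(np.array([x,y,z])/1000)
def toG(P): return (P-GO)@RG*1000
def tool(tilt,jaw,fx=gx,sign=1):
    "tool pointing down, tilted (deg) toward fx; jaw 'y' = along axle, 'x' = across"
    t=np.radians(tilt); d=np.sin(t)*fx-np.cos(t)*gz; ax=np.cross(gz,fx)
    y=sign*(ax if jaw=='y' else np.cross(d,ax)); return np.stack([d,y,np.cross(d,y)],1)
def plan(pos,Rt,off=.005):
    "grasp point pos -> total shift (units of 150mm) and turn (units pi)"
    s=robot.state(); R0=R.from_rotvec(s['orientation'])
    tcp=pos+off*Rt[:,0]; dp=tcp-s['eef_pos']; w=(R.from_matrix(Rt)*R0.inv()).as_rotvec()
    print('shift mm',(dp*1000).round(1),'units',(dp/.15).round(3),'rows>=%.1f'%(np.linalg.norm(dp)/.0417),'| turn',(w/np.pi).round(4),'deg %.1f rows>=%.1f'%(np.degrees(np.linalg.norm(w)),np.degrees(np.linalg.norm(w))/7.16))
E
python3 - <<'E'
from h import *
for n in('top','scene'):
    c=load(n);g=toG(cloud(c))
    x,y,z=g[...,0],g[...,1],g[...,2]
    m=(y>70)&(y<94)&(x<0)&(x>-110)&(z>235)&(z<310)
    print(n,'lever',m.sum(),np.nanmean(g[m],0).round(1),g[m].min(0).round(1),g[m].max(0).round(1))
    m=(abs(y)<60)&(x<20)&(x>-30)&(z>195)&(z<230)
    print('roller',m.sum(),g[m].mean(0).round(1),g[m].min(0).round(1),g[m].max(0).round(1), 'top',np.median(g[m][g[m][:,2]>218.5],0).round(1))
R0=R.from_rotvec(robot.state()['orientation']).as_matrix();print(R0.round(2))
for s in(1,-1):
    for j in 'yx':
        T=tool(35,j,sign=s);print(s,j);plan(G(-33,82,276)-.08*T[:,0],T)
E
```

```text
top lever 46 [-46.7  81.5 290.4] [-54.4  75.3 257.2] [-36.9  89.1 298.2]
roller 528 [-2.100e+00 -2.000e-01  2.155e+02] [-14.9 -59.8 196.6] [ 14.8  60.  223.3] top [ -1.1  -0.6 219.5]
scene lever 68 [-45.   79.7 274.3] [-54.7  73.5 236.6] [-36.2  92.4 299.3]
roller 281 [ -3.2   0.6 216.8] [-16.3 -58.7 203.6] [ 13.2  59.8 224.8] top [ -2.5   1.5 220.6]
[[-0.    0.33  0.94]
 [-0.    0.94 -0.33]
 [-1.   -0.    0.  ]]
1 y
shift mm [ 320.6 -437.8   93.5] units [ 2.137 -2.918  0.623] rows>=13.2 | turn [ 0.0063 -0.1986  0.2242] deg 53.9 rows>=7.5
1 x
shift mm [ 320.6 -437.8   93.5] units [ 2.137 -2.918  0.623] rows>=13.2 | turn [ 0.146  -0.1381 -0.26  ] deg 59.2 rows>=8.3
-1 y
shift mm [ 320.6 -437.8   93.5] units [ 2.137 -2.918  0.623] rows>=13.2 | turn [ 0.2493  0.0059 -0.7392] deg 140.4 rows>=19.6
-1 x
shift mm [ 320.6 -437.8   93.5] units [ 2.137 -2.918  0.623] rows>=13.2 | turn [-0.1665 -0.1759  0.7038] deg 134.0 rows>=18.7
```

Call:
{"fn": "step_arm", "kwargs": {"motion": "0.114 -0.164 0.034 0.0004 -0.011 0.0125;0.114 -0.164 0.034 0.0004 -0.011 0.0125;0.114 -0.164 0.034 0.0004 -0.011 0.0125;0.114 -0.164 0.034 0.0004 -0.011 0.0125;0.114 -0.164 0.034 0.0004 -0.011 0.0125;0.114 -0.164 0.034 0.0004 -0.011 0.0125;0.114 -0.164 0.034 0.0004 -0.011 0.0125;0.114 -0.164 0.034 0.0004 -0.011 0.0125;0.114 -0.164 0.034 0.0004 -0.011 0.0125;0.114 -0.164 0.034 0.0004 -0.011 0.0125;0.114 -0.164 0.034 0.0004 -0.011 0.0125;0.114 -0.164 0.034 0.0004 -0.011 0.0125", "claw": 0.05}}

```text
t: 1.1
eef_pos: [0.4196, 0.3169, 0.3061]
orientation: [-0.044, 1.163, 0.168]
ft_force: [-0.2, 0.6, -0.3]
grip_width: 0.0407
```

Call:
{"fn": "step_arm", "kwargs": {"motion": "0.114 -0.164 0.034 0.0004 -0.011 0.0125;0.114 -0.164 0.034 0.0004 -0.011 0.0125;0.114 -0.164 0.034 0.0004 -0.011 0.0125;0.114 -0.164 0.034 0.0004 -0.011 0.0125;0.114 -0.164 0.034 0.0004 -0.011 0.0125;0.114 -0.164 0.034 0.0004 -0.011 0.0125;0 0 0 0 0 0;0 0 0 0 0 0"}}

```text
t: 1.77
eef_pos: [0.5224, 0.1681, 0.3367]
orientation: [-0.182, 0.951, 0.362]
ft_force: [0.1, -0.4, 0.2]
grip_width: 0.0405
```

```bash
python3 - <<'E'
from h import *
s=robot.state();print(s['q'].round(2),s['t'],s['grip_width'])
T=tool(35,'y');print(toG(s['eef_pos']));plan(G(-45.5,82,275)-.08*T[:,0],T);plan(G(-45.5,82,275),T)
w=snap('wrist','w1.png');print(proj(w,[G(-45.5,82,275),G(-33,82,207),G(-49,82,296)]).round())
E
```

```text
[-1.03 -0.29  0.56  2.18  0.31  0.62  1.31] 1.7667 0.04047525754614726
[-89.80674067  80.09681459 336.68489574]
shift mm [ 0.5  2.3 -0.2] units [ 0.003  0.015 -0.002] rows>=0.1 | turn [-0.0015 -0.0015  0.0003] deg 0.4 rows>=0.1
shift mm [ 42.9  19.7 -65.8] units [ 0.286  0.132 -0.439] rows>=1.9 | turn [-0.0015 -0.0015  0.0003] deg 0.4 rows>=0.1
[[319. 219.]
 [318. 168.]
 [319. 241.]]
```

View pics/w1.png

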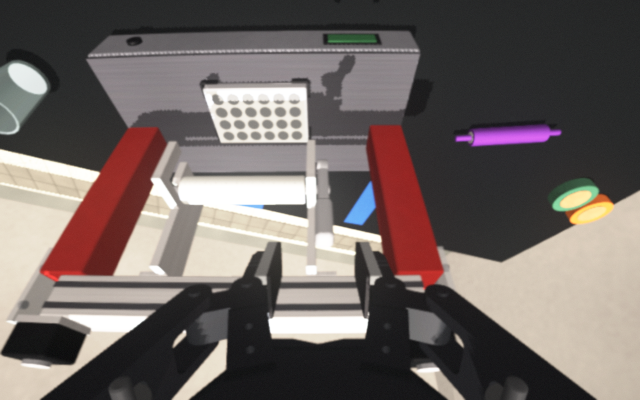

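The wrist view shows the handle at (325,220), between the open fingers, about 2 mm left of where I predicted. Joint 2 is near its limit, so I will use a steeper tool (10° tilt) for the lever.

```bash
python3 - <<'E'
from h import *
T=tool(10,'y');h=G(-45.5,83,275)
plan(h-.06*T[:,0],T)
print((T[:,0]*.06/.15).round(3))
# arc increments world units, theta .18 -> 1.62
th=np.linspace(.18,1.64,13)
p=np.array([G(-33-69*np.sin(t),83,207+69*np.cos(t)) for t in th])
print((np.diff(p,axis=0)/.15).round(3))
E
```

```text
shift mm [31.8 13.9 -7.4] units [ 0.212  0.093 -0.05 ] rows>=0.9 | turn [-0.0543  0.1269 -0.0004] deg 24.8 rows>=3.5
[ 0.064  0.026 -0.394]
[[-0.05  -0.021 -0.013]
 [-0.048 -0.02  -0.02 ]
 [-0.046 -0.019 -0.026]
 [-0.043 -0.018 -0.032]
 [-0.039 -0.016 -0.037]
 [-0.034 -0.014 -0.042]
 [-0.029 -0.012 -0.046]
 [-0.024 -0.01  -0.05 ]
 [-0.018 -0.007 -0.052]
 [-0.012 -0.005 -0.054]
 [-0.006 -0.002 -0.056]
 [ 0.     0.    -0.056]]
```

Call:
{"fn": "step_arm", "kwargs": {"motion": "0.035 0.016 -0.008 -0.009 0.0212 0;0.035 0.016 -0.008 -0.009 0.0212 0;0.035 0.016 -0.008 -0.009 0.0212 0;0.035 0.015 -0.008 -0.009 0.0212 0;0.035 0.015 -0.009 -0.009 0.0212 0;0.037 0.015 -0.009 -0.009 0.0209 0;0.013 0.005 -0.079 0 0 0;0.013 0.005 -0.079 0 0 0;0.013 0.005 -0.079 0 0 0;0.013 0.005 -0.079 0 0 0;0.012 0.006 -0.078 0 0 0;0 0 0 0 0 0"}}

```text
t: 2.82
eef_pos: [0.5606, 0.1879, 0.2666]
orientation: [-0.275, 1.382, 0.328]
ft_force: [-0.6, -0.1, -0.4]
grip_width: 0.0407
```

Call:
{"fn": "step_arm", "kwargs": {"motion": "0 0 0 0 0 0;0 0 0 0 0 0;0 0 0 0 0 0;0 0 0 0 0 0;0 0 0 0 0 0;0 0 0 0 0 0;0 0 0 0 0 0", "claw": 1}}

```text
t: 3.4
eef_pos: [0.5633, 0.1892, 0.2711]
orientation: [-0.274, 1.376, 0.33]
ft_force: [-4.1, 2.2, 3.5]
grip_width: 0.0132
```

```bash
python3 - <<'E'
from h import *
s=robot.state();print(s['q'].round(2),s['t'],s['grip_width'],s['ft_force'].round(1));T=tool(10,'y')
plan(G(-45.5,83,275),T)
w=snap('wrist','w2.png')
E
```

```text
[-1.07  0.18  0.77  1.87 -0.17  0.97  1.72] 3.4 0.013184378160507028 [-4.1  2.2  3.5]
shift mm [-0.2 -1.2 -1. ] units [-0.001 -0.008 -0.007] rows>=0.0 | turn [-0.0007  0.0002 -0.0012] deg 0.3 rows>=0.0
```

View pics/w2.png

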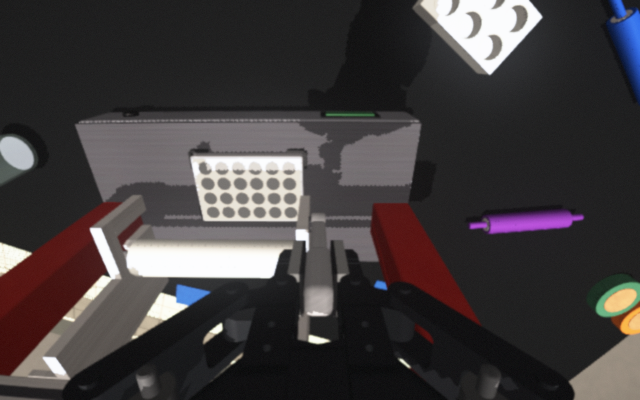

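The handle is gripped, with the opening at 13 mm and the handle at (320,280) between the pads. I pull it over along the arc.

Call:
{"fn": "step_arm", "kwargs": {"motion": "-0.05 -0.021 -0.013 0 0 0;-0.048 -0.02 -0.02 0 0 0;-0.046 -0.019 -0.026 0 0 0;-0.043 -0.018 -0.032 0 0 0;-0.039 -0.016 -0.037 0 0 0;-0.034 -0.014 -0.042 0 0 0"}}

```text
t: 3.95
eef_pos: [0.5325, 0.1766, 0.2536]
orientation: [-0.268, 1.353, 0.333]
ft_force: [-4.0, 3.1, 22.5]
grip_width: 0.0131
```

Call:
{"fn": "step_arm", "kwargs": {"motion": "-0.029 -0.012 -0.046 0 0 0;-0.024 -0.01 -0.05 0 0 0;-0.018 -0.007 -0.052 0 0 0;-0.012 -0.005 -0.054 0 0 0;-0.006 -0.002 -0.056 0 0 0;0 0 -0.056 0 0 0;0 0 0 0 0 0"}}

```text
t: 4.53
eef_pos: [0.5136, 0.1689, 0.1998]
orientation: [-0.271, 1.368, 0.33]
ft_force: [-1.1, 2.3, 4.9]
grip_width: 0.0133
```

```bash
python3 - <<'E'
from h import *
s=robot.state();print(s['q'].round(2),s['t'],s['grip_width'],s['ft_force'].round(1));T=tool(10,'y')
plan(G(-33-69*np.sin(1.64),83,207+69*np.cos(1.64)),T); g=toG(s['eef_pos']-.005*T[:,0]);print(g,np.arctan2(-33-g[0],g[2]-207))
E
```

```text
[-1.09  0.14  0.76  2.07 -0.15  0.79  1.72] 4.5333 0.013308320227403194 [-1.1  2.3  4.9]
shift mm [-2.6 -2.3 -2.5] units [-0.018 -0.015 -0.017] rows>=0.1 | turn [-0.0018  0.0025 -0.001 ] deg 0.6 rows>=0.1
[-98.52475753  84.13791523 204.75662572] 1.6050200070609448
```

Call:
{"fn": "step_arm", "kwargs": {"motion": "0 0 0 0 0 0;0 0 0 0 0 0;0 0 0 0 0 0;0 0 0 0 0 0;-0.012 -0.005 0.08 0 0 0;-0.025 -0.01 0.15 0 0 0;-0.03 -0.012 0.18 0 0 0;-0.03 -0.012 0.18 0 0 0;-0.03 -0.012 0.18 0 0 0;-0.025 -0.01 0.12 0 0 0;0 0 0 0 0 0", "claw": -0.18}}

```text
t: 5.45
eef_pos: [0.4904, 0.1582, 0.3359]
orientation: [-0.27, 1.368, 0.331]
ft_force: [-0.0, 1.1, 0.7]
grip_width: 0.0506
```

```bash
python3 - <<'E'
from h import *
s=robot.state();print(s['q'].round(2),s['t'],s['grip_width'],s['ft_force'].round(1))
for t in (30,35):
  T=tool(t,'x'); plan(G(0,0,205)-.09*T[:,0],T); print((T[:,0]*.09/.15).round(3))
w=snap('wrist','w3.png')
E
```

```text
[-1.16 -0.12  0.73  1.96  0.09  1.09  1.5 ] 5.45 0.050619883311716345 [-0.   1.1  0.7]
shift mm [106.3 -46.1 -57.3] units [ 0.709 -0.308 -0.382] rows>=3.1 | turn [ 0.1921 -0.0115 -0.4718] deg 91.7 rows>=12.8
[ 0.277  0.114 -0.52 ]
shift mm [100.6 -48.5 -61.3] units [ 0.67  -0.324 -0.409] rows>=3.1 | turn [ 0.2197 -0.0236 -0.4649] deg 92.6 rows>=12.9
[ 0.318  0.131 -0.491]
```

View pics/w3.png

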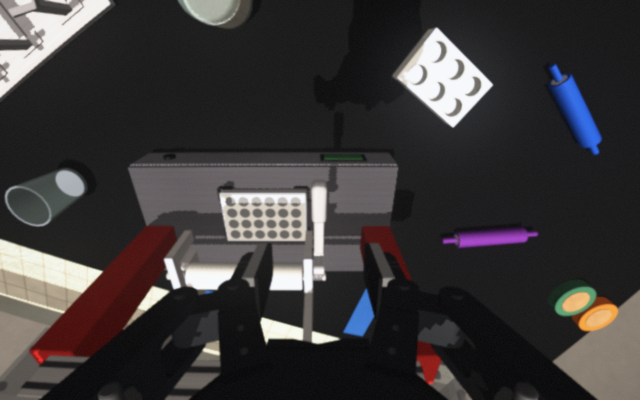

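The lever is now level and pointing to the front, from (319,185) to (319,270). Next is the pre-grasp for the roller.

Call:
{"fn": "step_arm", "kwargs": {"motion": "0.045 -0.022 -0.027 0.0146 -0.0016 -0.031;0.045 -0.022 -0.027 0.0146 -0.0016 -0.031;0.045 -0.022 -0.027 0.0146 -0.0016 -0.031;0.045 -0.022 -0.027 0.0146 -0.0016 -0.031;0.045 -0.022 -0.027 0.0146 -0.0016 -0.031;0.045 -0.022 -0.027 0.0146 -0.0016 -0.031;0.045 -0.022 -0.027 0.0146 -0.0016 -0.031;0.045 -0.022 -0.027 0.0146 -0.0016 -0.031;0.045 -0.022 -0.027 0.0146 -0.0016 -0.031;0.045 -0.022 -0.027 0.0146 -0.0016 -0.031;0.045 -0.022 -0.027 0.0146 -0.0016 -0.031;0.045 -0.022 -0.027 0.0146 -0.0016 -0.031"}}

```text
t: 6.5
eef_pos: [0.5685, 0.1172, 0.2803]
orientation: [0.953, 1.125, -0.295]
ft_force: [-0.6, 0.2, -0.1]
grip_width: 0.0502
```

Call:
{"fn": "step_arm", "kwargs": {"motion": "0.045 -0.022 -0.027 0.0146 -0.0016 -0.031;0.045 -0.022 -0.027 0.0146 -0.0016 -0.031;0.045 -0.022 -0.027 0.0146 -0.0016 -0.031;0 0 0 0 0 0;0 0 0 0 0 0"}}

```text
t: 6.92
eef_pos: [0.588, 0.1079, 0.2683]
orientation: [1.234, 1.004, -0.447]
ft_force: [0.0, 0.7, 0.6]
grip_width: 0.0506
```

```bash
python3 - <<'E'
from h import *
s=robot.state();print(s['q'].round(2),s['t'],s['grip_width'],s['ft_force'].round(1))
T=tool(35,'x'); plan(G(0,0,205)-.09*T[:,0],T); plan(G(0,0,205),T)
w=snap('wrist','w4.png');P=toG(cloud(w));np.set_printoptions(suppress=True)
x,y,z=P[...,0],P[...,1],P[...,2]
m=(abs(y)<60)&(x<25)&(x>-30)&(z>190)&(z<230);q=P[m]
# cylinder axis by lsq: circle in xz per data, R=15
from scipy.optimize import least_squares
f=lambda p:np.hypot(q[:,0]-p[0]-p[2]*q[:,1],q[:,2]-p[1]-p[3]*q[:,1])-15
r=least_squares(f,[0,205,0,0],loss='soft_l1');print(m.sum(),r.x.round(3),np.std(r.fun),y[m].min(),y[m].max())
m=(abs(y)<100)&(x<25)&(x>-30)&(z>195)&(z<223);print(np.percentile(y[m],[0.5,99.5]))
E
```

```text
[-0.97 -0.05  0.77  2.16 -0.21  0.43  0.38] 6.9167 0.05060392018061483 [0.  0.7 0.6]
shift mm [2.9 1.8 6.4] units [0.019 0.012 0.042] rows>=0.2 | turn [ 0.0002 -0.0028 -0.0022] deg 0.6 rows>=0.1
shift mm [ 50.6  21.5 -67.4] units [ 0.337  0.143 -0.449] rows>=2.1 | turn [ 0.0002 -0.0028 -0.0022] deg 0.6 rows>=0.1
5531 [  1.824 203.753   0.001  -0.   ] 0.5219463635669388 -59.965260368809794 59.99881630344515
[-69.48129909  91.29348786]
```

View pics/w4.png

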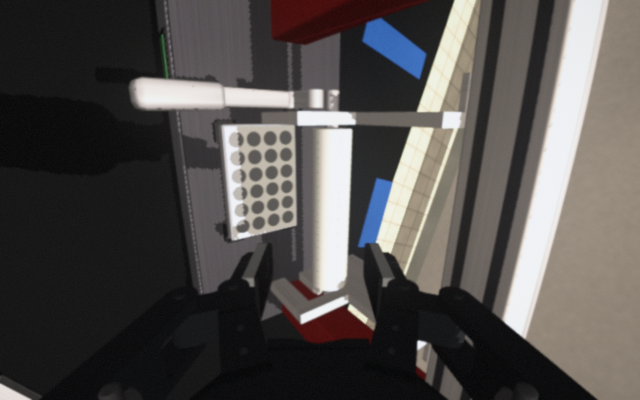

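The roller at (330,205) lies between the jaws and its axis is parallel to the pads, with slopes near 0. I approach and grip.

Call:
{"fn": "step_arm", "kwargs": {"motion": "0.048 0.02 -0.064 0 -0.0004 -0.0003;0.048 0.02 -0.064 0 -0.0004 -0.0003;0.048 0.02 -0.064 0 -0.0004 -0.0003;0.048 0.02 -0.064 0 -0.0004 -0.0003;0.048 0.021 -0.064 0 -0.0004 -0.0003;0.048 0.021 -0.064 0 -0.0004 -0.0003;0.048 0.021 -0.064 0 -0.0004 -0.0003;0 0 0 0 0 0;0 0 0 0 0 0"}}

```text
t: 7.72
eef_pos: [0.6397, 0.1301, 0.203]
orientation: [1.241, 0.991, -0.443]
ft_force: [-0.2, -0.3, 0.8]
grip_width: 0.0502
```

```bash
python3 - <<'E'
from h import *
s=robot.state();print(s['q'].round(2),s['t'],s['grip_width'],s['ft_force'].round(1))
T=tool(35,'x'); plan(G(.5,0,205),T)
E
```

```text
[-0.84  0.21  0.69  2.11 -0.8   0.34  0.88] 7.7167 0.05024287325352406 [-0.2 -0.3  0.8]
shift mm [-0.6 -0.5 -2.1] units [-0.004 -0.004 -0.014] rows>=0.1 | turn [-0.0004  0.0009  0.    ] deg 0.2 rows>=0.0
```

Call:
{"fn": "step_arm", "kwargs": {"motion": "-0.004 -0.004 -0.014 0 0 0;0 0 0 0 0 0;0 0 0 0 0 0;0 0 0 0 0 0;0 0 0 0 0 0;0 0 0 0 0 0;0 0 0 0 0 0;0 0 0 0 0 0", "claw": 1}}

```text
t: 8.38
eef_pos: [0.6401, 0.1293, 0.2028]
orientation: [1.244, 0.988, -0.442]
ft_force: [-2.3, -0.9, 7.6]
grip_width: 0.0285
```

```bash
python3 - <<'E'
from h import *
s=robot.state();print(s['q'].round(2),s['t'],s['grip_width'],s['ft_force'].round(1),s['torque'].round(2))
T=tool(35,'x'); print(toG(s['eef_pos']-.005*T[:,0]))
for d in ([0,0,3],[-18,0,0],[0,0,-45]): print(d,(RG@np.array(d)/150).round(4))
E
```

```text
[-0.83  0.21  0.69  2.12 -0.81  0.34  0.89] 8.3833 0.028468532768826518 [-2.3 -0.9  7.6] [-0.13  0.2   0.15]
[  1.32067323  -0.6112902  206.88845597]
[0, 0, 3] [0.   0.   0.02]
[-18, 0, 0] [-0.1109 -0.0457  0.    ]
[0, 0, -45] [ 0.   0.  -0.3]
```

Call:
{"fn": "step_arm", "kwargs": {"motion": "0 0 0.008 0 0 0;0 0 0.008 0 0 0;0 0 0.008 0 0 0;0 0 0 0 0 0;0 0 0 0 0 0"}}

```text
t: 8.8
eef_pos: [0.6379, 0.1293, 0.2036]
orientation: [1.242, 0.993, -0.445]
ft_force: [-0.9, -0.2, -1.3]
grip_width: 0.0282
```

Call:
{"fn": "step_arm", "kwargs": {"motion": "0 0 0.007 0 0 0;0 0 0.007 0 0 0;0 0 0 0 0 0;0 0 0 0 0 0"}}

```text
t: 9.13
eef_pos: [0.6386, 0.1294, 0.2063]
orientation: [1.243, 0.991, -0.444]
ft_force: [-0.1, -0.3, -3.7]
grip_width: 0.0283
```

Call:
{"fn": "step_arm", "kwargs": {"motion": "-0.0185 -0.0076 0 0 0 0;-0.0185 -0.0076 0 0 0 0;-0.0185 -0.0076 0 0 0 0;0 0 0 0 0 0"}}

```text
t: 9.47
eef_pos: [0.63, 0.1254, 0.2065]
orientation: [1.243, 0.991, -0.444]
ft_force: [0.1, -0.1, -3.4]
grip_width: 0.0282
```

Call:
{"fn": "step_arm", "kwargs": {"motion": "-0.0185 -0.0076 0 0 0 0;-0.0185 -0.0076 0 0 0 0;-0.0185 -0.0076 0 0 0 0;0 0 0 0 0 0;0 0 0 0 0 0"}}

```text
t: 9.88
eef_pos: [0.6224, 0.1224, 0.2071]
orientation: [1.244, 0.99, -0.443]
ft_force: [-0.5, -0.5, -3.9]
grip_width: 0.028
```

```bash
python3 - <<'E'
from h import *
s=robot.state();print(s['q'].round(2),s['t'],s['grip_width'],s['ft_force'].round(1),s['torque'].round(2))
T=tool(35,'x'); print(toG(s['eef_pos']-.005*T[:,0]))
w=snap('wrist','w5.png')
E
```

```text
[-0.87  0.17  0.72  2.15 -0.74  0.33  0.84] 9.8833 0.02800958451705768 [-0.5 -0.5 -3.9] [-0.47  1.    0.03]
[-17.64906543  -0.25049328 211.15124447]
```

View pics/w5.png

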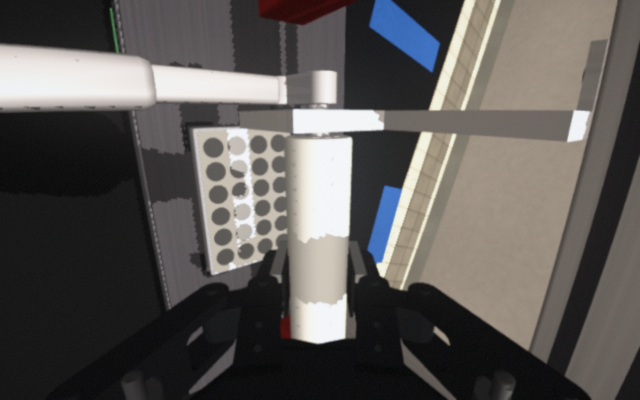

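The roller is gripped at (320,240) and forward at x = -17.6, with no side load. I lower it.

Call:
{"fn": "step_arm", "kwargs": {"motion": "0 0 -0.035 0 0 0;0 0 -0.035 0 0 0;0 0 -0.035 0 0 0;0 0 0 0 0 0"}}

```text
t: 10.27
eef_pos: [0.6219, 0.1226, 0.19]
orientation: [1.242, 0.992, -0.445]
ft_force: [-0.9, -0.5, -2.9]
grip_width: 0.0284
```

Call:
{"fn": "step_arm", "kwargs": {"motion": "0 0 -0.035 0 0 0;0 0 -0.035 0 0 0;0 0 -0.035 0 0 0;0 0 -0.035 0 0 0;0 0 -0.035 0 0 0;0 0 -0.03 0 0 0;0 0 -0.03 0 0 0;0 0 0 0 0 0;0 0 0 0 0 0"}}

```text
t: 11.02
eef_pos: [0.6228, 0.1223, 0.156]
orientation: [1.243, 0.99, -0.444]
ft_force: [0.3, 0.4, -3.1]
grip_width: 0.0283
```

```bash
python3 - <<'E'
from h import *
s=robot.state();print(s['q'].round(2),s['t'],s['grip_width'],s['ft_force'].round(1),s['torque'].round(2))
T=tool(35,'x'); print(toG(s['eef_pos']-.005*T[:,0]))
np.set_printoptions(suppress=True)
# retreat pose: 100 mm to the front, same height; then above the bottle height, to rack
print((RG@[-120,0,0]/150).round(3))
YR=np.radians(-39.5); rx=np.array([np.cos(YR),np.sin(YR),0]); N=np.array([.4247,-.2722,.069])
for t in(35,20,0):
  A=tool(t,'x',fx=rx); print(t);plan(N+[0,0,.1],A)
E
```

```text
[-0.68  0.25  0.52  2.18 -1.07  0.26  1.16] 11.0167 0.028337155467575235 [ 0.3  0.4 -3.1] [-0.46  0.98  0.03]
[-17.2993844   -0.48917123 160.13547136]
[-0.74  -0.305  0.   ]
35
shift mm [-195.9 -396.4    8.9] units [-1.306 -2.642  0.059] rows>=10.6 | turn [-0.      0.0015 -0.3432] deg 61.8 rows>=8.6
20
shift mm [-196.8 -395.6    8.3] units [-1.312 -2.638  0.055] rows>=10.6 | turn [ 0.0131  0.088  -0.3411] deg 63.5 rows>=8.9
0
shift mm [-198.1 -394.5    8. ] units [-1.321 -2.63   0.053] rows>=10.6 | turn [ 0.0305  0.2031 -0.3318] deg 70.2 rows>=9.8
```

```bash
python3 - <<'E'
from h import *
w=load('wrist');T=np.linalg.inv(w['camera_from_world']);print(toG(T[:3,3]),RG.T@T[:3,2])
E
```

```text
[-89.3093476   76.37846787 311.73721565] [ 0.54969278 -0.29621668 -0.78108484]
```

Call:
{"fn": "step_arm", "kwargs": {"motion": "0 0 -0.03 0 0 0;0 0 -0.03 0 0 0;0 0 0 0 0 0;0 0 0 0 0 0"}}

```text
t: 11.35
eef_pos: [0.6228, 0.1224, 0.1473]
orientation: [1.243, 0.989, -0.443]
ft_force: [0.3, -0.1, -3.3]
grip_width: 0.0282
```

Call:
{"fn": "step_arm", "kwargs": {"motion": "-0.072 -0.03 0 0 0 0;-0.072 -0.03 0 0 0 0;-0.072 -0.03 0 0 0 0;-0.072 -0.03 0 0 0 0;-0.072 -0.03 0 0 0 0;-0.072 -0.03 0 -0.0095 0.0223 0;-0.072 -0.03 0 -0.0095 0.0223 0;-0.072 -0.03 0 -0.0095 0.0223 0;-0.072 -0.03 0 -0.0095 0.0223 0;-0.072 -0.03 0 -0.0095 0.0223 0;-0.072 -0.03 0 -0.0095 0.0223 0;-0.072 -0.03 0 -0.0095 0.0223 0"}}

```text
t: 12.35
eef_pos: [0.5016, 0.0759, 0.1479]
orientation: [1.008, 1.288, -0.797]
ft_force: [0.9, -0.1, -3.8]
grip_width: 0.0281
```

```bash
python3 - <<'E'
from h import *
s=robot.state();print(s['q'].round(2),s['t'],s['grip_width'],s['ft_force'].round(1),s['torque'].round(2))
print(toG(s['eef_pos']))
YR=np.radians(-39.5); rx=np.array([np.cos(YR),np.sin(YR),0]); N=np.array([.4247,-.2722,.069])
A=tool(0,'x'); plan(G(-158,0,260),A)
A=tool(0,'x',fx=rx); plan(N+[0,0,.19],A)
E
```

```text
[-0.98  0.2   0.85  2.16 -0.3   0.72  0.45] 12.35 0.02809127607530635 [ 0.9 -0.1 -3.8] [-0.08  0.26 -0.07]
[-144.27384476    2.77553327  147.89905458]
shift mm [-11.6  -7.8 107.1] units [-0.078 -0.052  0.714] rows>=2.6 | turn [-0.0204  0.0436 -0.0007] deg 8.7 rows>=1.2
shift mm [ -76.9 -348.1  106.1] units [-0.512 -2.321  0.707] rows>=8.9 | turn [ 0.0051  0.0503 -0.3439] deg 62.6 rows>=8.7
```

Call:
{"fn": "step_arm", "kwargs": {"motion": "-0.03 -0.02 0 -0.004 0.0087 0;-0.02 -0.012 0.1 -0.004 0.0087 0;-0.014 -0.01 0.15 -0.004 0.0087 0;-0.014 -0.01 0.18 -0.004 0.0087 0;0 0 0.18 -0.004 0.0087 0;0 0 0.1 0 0 0;0 0 0 0 0 0;0 0 0 0 0 0"}}

```text
t: 13.02
eef_pos: [0.491, 0.0684, 0.2541]
orientation: [0.919, 1.369, -0.909]
ft_force: [0.3, -0.4, -2.9]
grip_width: 0.0281
```

```bash
python3 - <<'E'
from h import *
s=robot.state();print(s['q'].round(2),s['t'],s['grip_width'],s['ft_force'].round(1),s['torque'].round(2))
YR=np.radians(-39.5); rx=np.array([np.cos(YR),np.sin(YR),0]); N=np.array([.4247,-.2722,.069])
A=tool(0,'x',fx=rx); plan(N+[0,0,.18],A)
E
```

```text
[-1.08  0.08  0.91  1.99 -0.08  1.1   0.26] 13.0167 0.02811733386288952 [ 0.3 -0.4 -2.9] [-0.01  0.11  0.01]
shift mm [ -66.3 -340.6  -10.1] units [-0.442 -2.27  -0.067] rows>=8.3 | turn [-0.0004  0.002  -0.3447] deg 62.0 rows>=8.7
```

Call:
{"fn": "step_arm", "kwargs": {"motion": "-0.0295 -0.151 0 0 0.0001 -0.023;-0.0295 -0.151 0 0 0.0001 -0.023;-0.0295 -0.151 0 0 0.0001 -0.023;-0.0295 -0.151 0 0 0.0001 -0.023;-0.0295 -0.151 0 0 0.0001 -0.023;-0.0295 -0.151 0 0 0.0001 -0.023;-0.0295 -0.151 0 0 0.0001 -0.023;-0.0295 -0.151 0 0 0.0001 -0.023;-0.0295 -0.151 0 0 0.0001 -0.023;-0.0295 -0.151 0 0 0.0001 -0.023;-0.0295 -0.151 0 0 0.0001 -0.023;-0.0295 -0.151 0 0 0.0001 -0.023"}}

```text
t: 14.02
eef_pos: [0.4355, -0.2037, 0.2516]
orientation: [1.551, 0.948, -1.554]
ft_force: [0.6, -1.1, -3.2]
grip_width: 0.0279
```

Call:
{"fn": "step_arm", "kwargs": {"motion": "-0.0295 -0.151 0 0 0.0001 -0.023;-0.0295 -0.151 0 0 0.0001 -0.023;-0.0295 -0.151 0 0 0.0001 -0.023;0 0 0 0 0 0;0 0 0 0 0 0"}}

```text
t: 14.43
eef_pos: [0.422, -0.2725, 0.2519]
orientation: [1.697, 0.799, -1.705]
ft_force: [-0.4, 1.0, -3.9]
grip_width: 0.0285
```

```bash
cat >> h.py <<'E'
YR=np.radians(-39.5); rx=np.array([np.cos(YR),np.sin(YR),0]); ry=np.cross(gz,rx); N=np.array([.4247,-.2722,.069])
def toR(P): return (P-N)@np.stack([rx,ry,gz],1)*1000
E
python3 - <<'E'
from h import *
np.set_printoptions(suppress=True)
s=robot.state();print(s['q'].round(2),s['t'],s['grip_width'],s['ft_force'].round(1),s['torque'].round(2))
A=tool(0,'x',fx=rx); plan(N+[0,0,.06],A)
print('tcp in rack',toR(s['eef_pos']))
from scipy.optimize import least_squares
for n in('wrist','scene','top'):
    c=snap(n,n+'6.png');P=toR(cloud(c));x,y,z=P[...,0],P[...,1],P[...,2]
    m=(abs(x)<25)&(abs(y)<68)&(abs(y)>18)&(z>130)&(z<215)&(c['img'].min(-1)>120);q=P[m]
    if len(q)>60:
        f=lambda p:np.hypot(q[:,0]-p[0]-p[2]*q[:,1],q[:,2]-p[1]-p[3]*q[:,1])-15
        r=least_squares(f,[0,180,0,0],loss='soft_l1');print(n,len(q),'axis x,z,slopes',r.x.round(3),np.std(r.fun).round(2))
    m=(abs(x)<25)&(abs(y)<110)&(z>160)&(z<205)&(c['img'].min(-1)>60);print(n,'y ext',np.percentile(y[m],[.5,99.5]) if m.sum() else '')
    m=(abs(x)<28)&(abs(abs(y)-73)<12)&(z<16)&(z>2)
    for sx in(-1,1):
        for sy in(-1,1):
            k=m&(x*sx>8)&(y*sy>0)&(z>4); 
            if k.sum()>3: print('  tip',k.sum(),P[k].mean(0).round(1))
E
```

```text
[-0.62  0.2   1.25  1.98 -0.2   1.12  0.01] 14.4333 0.02854603286228996 [-0.4  1.  -3.9] [ 0.04 -0.01 -0.03]
shift mm [   2.7    0.3 -127.9] units [ 0.018  0.002 -0.853] rows>=3.1 | turn [-0.0003 -0.0015  0.0018] deg 0.4 rows>=0.1
tcp in rack [ -1.94861217  -1.94698578 182.8754608 ]
wrist 8707 axis x,z,slopes [ -3.12  184.497   0.004  -0.006] 1.54
wrist y ext [-34.90156828  89.49897474]
  tip 56 [-19.7  75.7   9. ]
  tip 83 [15.4 75.5  7.8]
scene 372 axis x,z,slopes [ -2.965 185.01    0.003   0.004] 2.31
scene y ext [-86.59018117  89.97816161]
  tip 9 [-18.6 -72.3   8.2]
  tip 9 [-15.5  75.1   9.1]
  tip 8 [ 15.1 -72.7   8.3]
  tip 8 [17.8 74.6 10.4]
top 261 axis x,z,slopes [ -2.131 185.551  -0.009  -0.014] 1.68
top y ext [-84.3069681  91.9476753]
  tip 11 [-17.2  74.9   8.3]
  tip 12 [15.7 73.8  8.1]
```

View pics/wrist6.png

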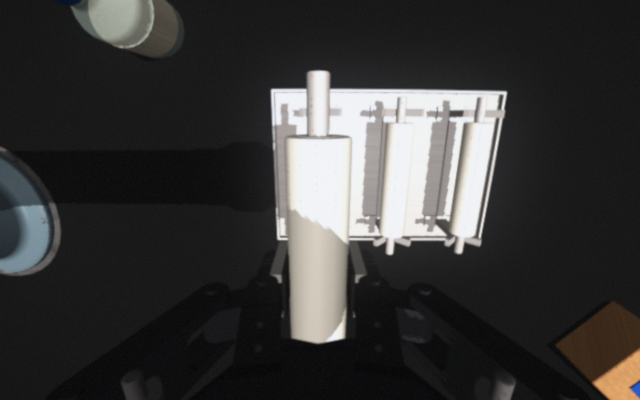

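The held roller at (318,240) hangs over the empty cradle, with the spares at (395,180) and (470,180). It is parallel to the cradle and about 2 mm off across. I correct that while lowering.

Call:
{"fn": "step_arm", "kwargs": {"motion": "0.01 -0.009 -0.06 0 0 0;0 0 -0.13 0 0 0;0 0 -0.15 0 0 0;0 0 -0.15 0 0 0;0 0 -0.15 0 0 0;0 0 -0.15 0 0 0;0 0 -0.13 0 0 0;0 0 -0.1 0 0 0;0 0 -0.05 0 0 0;0 0 0 0 0 0;0 0 0 0 0 0"}}

```text
t: 15.5
eef_pos: [0.4267, -0.272, 0.0933]
orientation: [1.695, 0.802, -1.697]
ft_force: [-0.1, 0.0, -3.6]
grip_width: 0.0283
```

```bash
python3 - <<'E'
from h import *
np.set_printoptions(suppress=True)
s=robot.state();print(s['q'].round(2),s['t'],s['grip_width'],s['ft_force'].round(1),s['torque'].round(2))
A=tool(0,'x',fx=rx); plan(N,A)
print('tcp in rack',toR(s['eef_pos']))
from scipy.optimize import least_squares
for n in('wrist','scene','top'):
    c=snap(n,n+'7.png');P=toR(cloud(c));x,y,z=P[...,0],P[...,1],P[...,2]
    m=(abs(x)<25)&(abs(y)<63)&(abs(y)>18)&(z>15)&(z<55)&(c['img'].min(-1)>120);q=P[m]
    if len(q)>60:
        f=lambda p:np.hypot(q[:,0]-p[0]-p[2]*q[:,1],q[:,2]-p[1]-p[3]*q[:,1])-15
        r=least_squares(f,[0,25,0,0],loss='soft_l1');print(n,len(q),'axis x,z,slopes',r.x.round(3),np.std(r.fun).round(2))
    m=(abs(x)<12)&(abs(y)<110)&(z>16)&(z<45)&(c['img'].min(-1)>60);print(n,'y ext',np.percentile(y[m],[.5,99.5]) if m.sum() else '')
    m=(abs(x)<28)&(abs(abs(y)-73)<12)&(z<14)&(z>4)
    for sx in(-1,1):
        for sy in(-1,1):
            k=m&(x*sx>8)&(y*sy>0)
            if k.sum()>3: print('  tip',k.sum(),P[k].mean(0).round(1))
E
```

```text
[-0.32  0.48  0.96  2.09 -0.54  0.84  0.28] 15.5 0.02825780643881598 [-0.1  0.  -3.6] [-0.07  0.02 -0.05]
shift mm [ -2.   -0.2 -29.3] units [-0.013 -0.001 -0.196] rows>=0.7 | turn [-0.0002 -0.0005 -0.0003] deg 0.1 rows>=0.0
tcp in rack [ 1.41553811  1.45304903 24.32788924]
wrist 7631 axis x,z,slopes [ 0.195 25.98  -0.003 -0.002] 0.49
wrist y ext [-30.55471771  93.06089136]
  tip 348 [-17.2  75.5   8. ]
  tip 358 [15.5 75.2  8. ]
scene 303 axis x,z,slopes [ 1.522 27.634 -0.012  0.006] 2.57
scene y ext [-85.20663104  91.8115947 ]
  tip 9 [-17.9 -72.2   8.5]
  tip 7 [-18.1  75.7   7.8]
  tip 7 [ 17.7 -72.2   9.3]
  tip 7 [18.5 74.3 10.7]
top 167 axis x,z,slopes [ 2.443 27.262 -0.012 -0.008] 1.67
top y ext [ 7.30736841 92.22873784]
  tip 8 [-18.2  75.    8.7]
  tip 9 [16.8 74.   7.7]
```

View pics/wrist7.png

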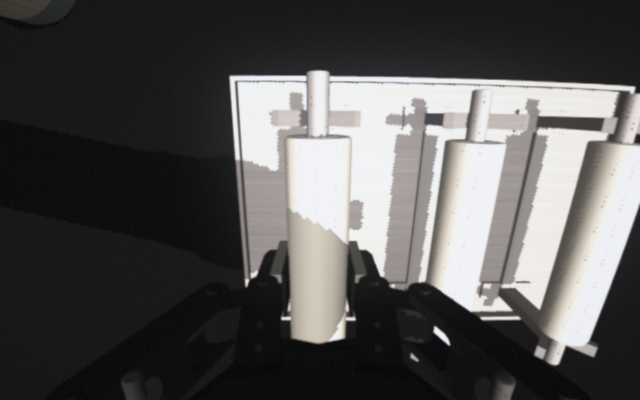

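The roller hangs about 26 mm above its seat and is offset roughly 1 mm across and 2 mm along the axle. I correct this and lower gently.

Call:
{"fn": "step_arm", "kwargs": {"motion": "-0.014 -0.004 -0.02 0 0 0;0 0 -0.04 0 0 0;0 0 -0.04 0 0 0;0 0 -0.03 0 0 0;0 0 -0.015 0 0 0;0 0 -0.01 0 0 0;0 0 0 0 0 0;0 0 0 0 0 0"}}

```text
t: 16.32
eef_pos: [0.4241, -0.2735, 0.0699]
orientation: [1.696, 0.8, -1.699]
ft_force: [-0.0, 0.1, -4.4]
grip_width: 0.0282
```

Call:
{"fn": "step_arm", "kwargs": {"motion": "0 0 -0.01 0 0 0;0 0 0 0 0 0;0 0 0 0 0 0"}}

```text
t: 16.57
eef_pos: [0.4242, -0.2734, 0.0686]
orientation: [1.696, 0.8, -1.698]
ft_force: [-0.3, -0.9, -4.0]
grip_width: 0.0282
```

Call:
{"fn": "step_arm", "kwargs": {"motion": "0 0 -0.01 0 0 0;0 0 0 0 0 0;0 0 0 0 0 0"}}

```text
t: 16.82
eef_pos: [0.4244, -0.2735, 0.0674]
orientation: [1.696, 0.8, -1.698]
ft_force: [-0.4, 0.7, 0.1]
grip_width: 0.028
```

Call:
{"fn": "step_arm", "kwargs": {"motion": "0 0 -0.01 0 0 0;0 0 0 0 0 0;0 0 0 0 0 0"}}

```text
t: 17.07
eef_pos: [0.4244, -0.2735, 0.0671]
orientation: [1.698, 0.802, -1.697]
ft_force: [-4.0, 3.7, 12.3]
grip_width: 0.0286
```

Contact is at the expected height, with the force rising to +12 N. The roller is seated, so I release it slowly and then retreat.

Call:
{"fn": "step_arm", "kwargs": {"motion": "0 0 0.01 0 0 0;0 0 0 0 0 0;0 0 0 0 0 0"}}

```text
t: 17.32
eef_pos: [0.4243, -0.2735, 0.0673]
orientation: [1.696, 0.8, -1.698]
ft_force: [-0.4, 1.6, 3.6]
grip_width: 0.0285
```

Call:
{"fn": "step_arm", "kwargs": {"motion": "0 0 0 0 0 0;0 0 0 0 0 0;0 0 0 0 0 0;0 0 0 0 0 0;0 0 0 0 0 0;0 0 0.03 0 0 0;0 0 0.06 0 0 0;0 0 0.1 0 0 0;0 0 0.15 0 0 0;0 0 0.18 0 0 0;0 0 0.18 0 0 0;0 0 0.18 0 0 0", "claw": -0.18}}

```text
t: 18.32
eef_pos: [0.4237, -0.2737, 0.2007]
orientation: [1.697, 0.8, -1.699]
ft_force: [0.6, -0.4, 0.5]
grip_width: 0.0505
```

```bash
python3 - <<'E'
from h import *
np.set_printoptions(suppress=True)
s=robot.state();print(s['q'].round(2),s['t'],s['grip_width'],s['ft_force'].round(1))
from scipy.optimize import least_squares
for n in('wrist','scene','top'):
    c=snap(n,n+'8.png');P0=cloud(c);P=toR(P0)
    for off in(0,85,170):
        x,y,z=P[...,0]-off,P[...,1],P[...,2]
        m=(abs(x)<22)&(abs(y)<60)&(z>-5)&(z<25)&(c['img'].min(-1)>90);q=np.stack([x[m],y[m],z[m]],1)
        if len(q)>60:
            f=lambda p:np.hypot(q[:,0]-p[0]-p[2]*q[:,1],q[:,2]-p[1]-p[3]*q[:,1])-15
            r=least_squares(f,[0,0,0,0],loss='soft_l1');print(n,off,len(q),'axis x,z,slopes',r.x.round(3),np.std(r.fun).round(2))
    g=toG(P0);m=(abs(g[...,1]-82)<8)&(g[...,0]<-85)&(g[...,0]>-130)&(g[...,2]>170)&(g[...,2]<240)
    if m.sum()>5:print(n,'lever top',m.sum(),g[m].mean(0).round(1),g[m].min(0).round(1))
E
python3 m.py | grep -E 'top|scene|plate|obj|beam'
```

```text
[-0.52  0.3   1.16  2.02 -0.32  1.02  0.11] 18.3167 0.05051947255950568 [ 0.6 -0.4  0.5]
wrist 0 3883 axis x,z,slopes [-1.861 -0.682  0.008 -0.002] 0.55
wrist 85 4049 axis x,z,slopes [-1.434 -0.669  0.009 -0.002] 0.56
wrist 170 4259 axis x,z,slopes [-1.451 -0.799  0.01   0.   ] 0.67
scene 0 401 axis x,z,slopes [-0.71   0.266  0.008 -0.001] 2.24
scene 85 441 axis x,z,slopes [-0.496 -0.037  0.014 -0.002] 2.25
scene 170 476 axis x,z,slopes [-0.374 -0.197  0.006 -0.001] 2.17
scene lever top 57 [-105.    81.   222.6] [-123.    74.3  213.2]
top 0 319 axis x,z,slopes [-1.054 -0.541  0.008 -0.   ] 1.73
top 85 335 axis x,z,slopes [-0.618 -0.563  0.006 -0.004] 1.69
top 170 432 axis x,z,slopes [ 0.088 -0.123  0.001 -0.004] 1.79
top lever top 84 [-104.1   81.7  223.9] [-122.2   75.3  208. ]
top
beam 2391 c [676.8 146.7] L,W 305.2 42.0 ang long -67.61 zmed 0.3292
plate 1228 c [635.6 128.5] L,W 127.6 86.7 ang long -67.36 zmed 0.0792
  obj 611 [260. 201.] [0.525 0.251 0.064] [0.55  0.307 0.072] [0.488 0.193 0.022]
  obj 100 [290. 194.] [0.543 0.161 0.062] [0.55  0.186 0.069] [0.53  0.126 0.021]
  obj 439 [350. 248.] [ 0.385 -0.012  0.107] [0.415 0.017 0.155] [ 0.353 -0.048  0.027]
  obj 635 [247. 256.] [0.359 0.296 0.029] [0.408 0.357 0.037] [0.311 0.229 0.02 ]
scene
beam 1083 c [671.6 155.6] L,W 292.6 41.4 ang long -67.77 zmed 0.3299
plate 547 c [632.7 129.6] L,W 132.1 85.0 ang long -66.67 zmed 0.0799
  obj 381 [291. 170.] [0.36  0.287 0.03 ] [0.407 0.358 0.038] [0.311 0.23  0.02 ]
  obj 390 [329. 190.] [0.53  0.229 0.064] [0.55  0.292 0.074] [0.485 0.124 0.02 ]
  obj 530 [267. 233.] [ 0.394 -0.029  0.098] [0.419 0.014 0.155] [ 0.351 -0.049  0.021]
```

View pics/scene8.png

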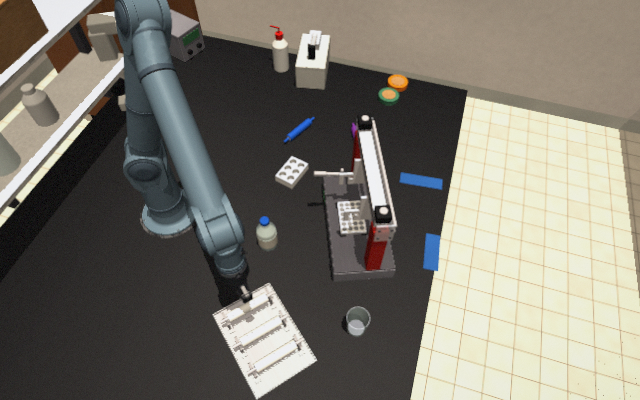

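```bash
python3 - <<'E'
from h import *
for n in('scene','top'):
    g=toG(cloud(load(n)));m=(abs(g[...,1]-82)<6)&(g[...,0]<-84)&(g[...,0]>-121)&(g[...,2]>216)&(g[...,2]<240);q=g[m]
    p=np.polyfit(q[:,0],q[:,2],1);print(n,m.sum(),p.round(3),'theta from slope',np.pi/2+np.arctan(p[0]),'top z at -105',np.polyval(p,-105))
    r=load(n)
# pre-flip wrist check, after release, before roller pull (w5 pose saved as last-wrist was overwritten)
E
```

```text
scene 47 [-1.39000e-01  2.08676e+02] theta from slope 1.4331484513022903 top z at -105 223.22101749610545
top 70 [-1.3900e-01  2.1024e+02] theta from slope 1.4326333776225486 top z at -105 224.83993904199934
```

Last checks:
- The roller sits within about 0.5 mm of where the spares sit in their own cradles.
- The lever measures about 1.43–1.46 rad in both cameras.
- The bystanders are unmoved.
- The gripper is clear, 130 mm above the roller.

I hand in.

```bash
python3 -c "
from rig import robot
print(robot.finish_job())"
```

```text
the job is handed in; nothing more can be done
None
```

I flipped the cam lever open, worked the roller out of its slots while gripping it, and set it in the empty cradle, the one nearest the robot. I then released it, backed the gripper off about 130 mm and handed the job in at about 18.5 s; no verdict is reported.

**Roller:** In all three cameras it sits level with the two spares, within about 1 mm sideways and 0.5 mm in height of their seating. Its axle is in line to about 0.01 rad. I did not re-measure its position along the axle after release; just before setting down I corrected an offset of about 2 mm.

**Lever:** The arm's position at release suggested about 1.6 rad, but both cameras now measure 1.43 to 1.46 rad. That is still above the 1.35 limit but with only about 0.08 rad to spare, and I did not push it further.

**Other items:** The bottle and tube block measured unmoved. The spares lie in line with their cradles. The well plate sits centred under the roller's seat; it was half hidden at the start, so there is no exact comparison. I only checked the beaker by eye. I saw no sign of the roller touching the well plate.

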